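# Scan in the red-capped calibrator vial

### The arm

A 7-joint arm with a two-finger parallel gripper is mounted at the origin on the work surface; the furniture and walls round the work are solid. World frame = base frame: x ahead of the robot, y to its left, z up, the work surface at z = 0. Lengths are in m, angles in rad, forces in N, time in s.
With the tool pointing down it reaches from about 0.425 to 0.825 m from the base axis. Payload 3.6 kg.
Tool frame: the origin (TCP) lies where the fingers leave the gripper's body, on its centre line; the fingertips stand 73 mm ahead of it and the grasp point (between the pads) lies 54 mm ahead of it; z points along the fingers, y is the line along which they close (so a half turn about z gives the same grasp; the last joint's range is limited). The gripper opens to 85 mm and grips with 20 to 120 N. Pads are 22 mm wide; open, the fingers measure 114 mm over their backs; the gripper's body (76 mm by 85 mm) begins 54 mm behind the grasp point. The pads swing forward as they close: fully open they stand 13 mm farther back than shut.
Start: joints at [-1.353, 0.615, -0.013, 1.423, 0.008, 1.103, -0.04], TCP at [0.158, 0.631, 0.304] pointing down, gripper open.
Joint ranges: [-3.12, 3.12], [-0.3, 2.06], [-1.34, 1.32], [0.26, 2.42], [-1.36, 4.5], [0.01, 1.98], [-2.84, 2.84]. Speed limits (rad/s): [2.79, 2.79, 3.14, 3.14, 3.14, 3.14, 3.14].

### API

Orientations are given as a unit quaternion [x, y, z, w].
In Python, from station import arm, snapshot, camera_info, ticket gives the robot as it stands. Calls block until the motion is done:
- arm.movep(position, orientation): joint-space move of the TCP to a pose.
- arm.line_to(position, velocity=0.15, ori=None): straight line of the TCP; ori=None keeps the orientation; velocity is the mean speed in m/s.
- arm.move_j(angles): joint-space move.
- arm.move_gripper(opening, effort=None): opening from 0.0 (shut) to 1.0 (fully open); effort is the grip in N (None keeps the last); returns when the fingers have stopped.
- arm.pause(seconds).
- arm.ik(position, orientation): joint angles nearest the present ones, or None.
- snapshot(name): name is "scene" or "top"; returns the picture (480x640x3 uint8, blue, green, red); there is no depth.
- camera_info(name): a dict with "fx", "fy", "cx", "cy" (pixels), "R" (3x3) and "t" (3): a world point X has camera coordinates R X + t. Camera axes: x right, y down, z forward; pixel columns grow to the right and rows downward; lengths in m; the calibration is good to about 2 mm. A picture is of the moment at which its call begins. camera_info takes no time and is no camera call.
A pose or a line that the arm cannot do raises arm.MotionError and nothing moves.
- ticket.finish_job(): hands the job in; it is judged then, once.
Readings, each from a call of its own:
- arm.read_time(): time.
- arm.read_joint_positions(): joint angles.
- arm.read_dq(): joint speeds.
- arm.read_effort(): joint torques, N m.
- arm.read_tool_pos(): TCP position.
- arm.read_eef_rot(): TCP orientation.
- arm.read_ft_force(): force on the tool from outside, world axes, zero at the start.
- arm.read_wrist_torque(): the same for the moment, N m.
- arm.read_opening(): opening from 0.0 (shut) to 1.0 (fully open).
- arm.read_finger_force(): force on a finger pad.
Only numpy, scipy, OpenCV 4.12 (cv2) and the standard library are available. Lean on these libraries where they do the work, as an engineer would, in place of code of your own. Each camera call takes 0.05 s, during which the arm holds its last target. There are 200 camera calls.

### The job

Pluck the red-capped calibrator vial from its pocket in the sloping tray and bring it to the bar-code reader. Leave it lying inside the white read field, lengthwise towards the reader post, rolled so that the bar code on it faces straight up. It is glass, so press it on the mat only lightly, leave the other two vials in their pockets and do not knock over the brown bottle.

Things in the scene. Friction and masses are not known exactly. Their poses are not given: they have to be found in the camera images.
- vial_red: the vial to scan: clear glass, red cap, 23 mm in diameter, 42 mm long, about 30 g. The straight glass is the first 26 mm from the foot, then a shoulder and the narrower cap (15 mm in diameter). Origin: centre of the foot; +z runs along the vial to the cap. It starts lying in a pocket, cap uphill. Its x and y axes mean nothing (see label_red)
- label_red: the white label with lengthwise black bars (the bar code), stuck fast on the red-capped vial, wrapped 110 degrees round the glass from 5 to 31 mm above the foot; it starts facing into the pocket or sideways. Origin and +z as vial_red; +x points out of the glass through the middle of the label (+x straight up: label faces up)
- vial_blue: a blue-capped vial, same shape and frame as vial_red; stays in its pocket
- vial_green: a green-capped vial, same shape and frame as vial_red; stays in its pocket
- vial_tray: fixed stand with a grey pocket tray. Origin: on the desk, 60 mm below the centre of the tray face; +x points to its back. The face, 90 mm long and 190 mm wide, rises to the back at 25 degrees (normal [-0.423, 0, 0.906] in this frame). Pockets at y = -56, 0, 56 mm, 26 mm wide, 45 mm long (up the slope), 7 mm deep: a vial's axis lies 4.6 mm above the face
- canopy_edge (a point): middle of the front lower edge of the clear dust canopy of the stand, 200 mm wide (along the stand's y), 185 mm above the desk; from here it reaches back over the upper part of the tray to the white back panel, 70 mm behind. It is in the way of a tool that comes straight down on a vial; the front below it is open
- reader: fixed bar-code reading station. Origin: on the desk, below the centre of the read field; +x points to the reader post. Black rubber mat 112 mm (x) by 132 mm (y), top 10 mm above the desk; on it the white outline of the read field, 84 mm (x) by 64 mm (y), centred. The post stands at x = 115 mm, the reader head on it 170 to 230 mm up, no nearer than x = 90 mm
- vial_red_middle (a point): point on the axis of the red-capped vial, halfway along its 42 mm length
- amber_bottle: bystander: brown glass bottle with a gold cap, 51 mm in diameter, 120 mm high, standing at the back between stand and reader; origin under its centre, +z up
There are look-alikes about, which are no part of the job. What is shaped like the vial_red but purple is not meant.

How it is judged:
By the outcome, as a careful person would: the job done as asked, in the order asked, and still so for the second after the job is handed in, with the robot touching nothing.
It also fails if it takes over 53 s, if anything falls off the work surface, if the arm or the gripper's body presses on something with over 40 N, if the wrist force passes 120 N, or if a joint passes its speed limit or range.

## Working session

There is one attempt and no reset: what is moved stays moved. The work goes in short steps, each a Python script; the robot and the scene stay as the last script left them, time stands still between calls to the robot, and variables do not carry over. Pictures are saved under pics/ and viewed, at most 10 in all, crops included, and the job is handed in when it is done.

```bash
mkdir -p pics; ls
python3 - <<'E'
from station import *
import cv2,numpy as np
for n in("scene","top"):
    im=snapshot(n);cv2.imwrite(f"pics/{n}0.png",im)
    c=camera_info(n);R=np.array(c["R"]);print(n,c["fx"],c["cx"],c["cy"],(-R.T@np.array(c["t"])).round(3),R.round(3).tolist())
print(arm.read_time(),arm.read_eef_rot())
E
```

```text
pics
scene 520.1563599861095 311.91847471456043 243.35334623176996 [-0.092 -0.318  0.639] [[0.517, -0.856, 0.003], [-0.501, -0.305, -0.81], [0.694, 0.417, -0.587]]
top 444.28422377535645 319.3476132370105 241.30781629180098 [0.441 0.02  0.961] [[-0.02, -1.0, -0.019], [-0.994, 0.022, -0.107], [0.107, 0.017, -0.994]]
0.1 [ 1.22058849e-01  9.92522152e-01 -1.18058180e-03 -1.46695894e-04]
```

View pics/scene0.png

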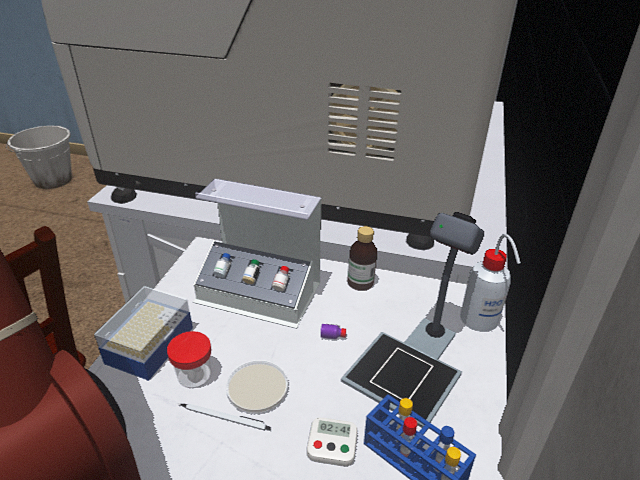

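View pics/top0.png

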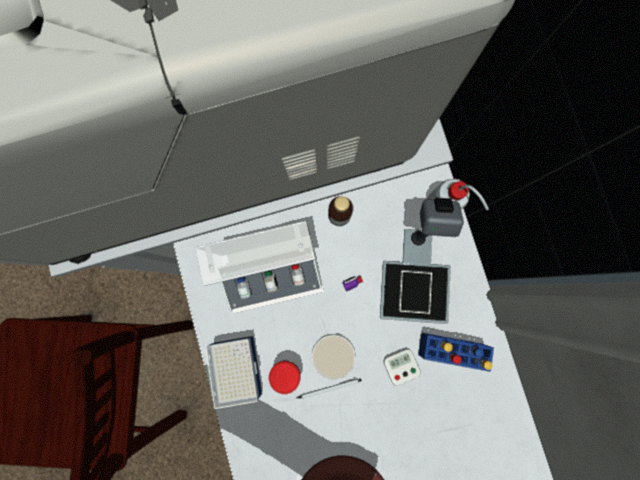

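Scene picture: the tray vials sit at blue (222,265), green (251,271) and red (281,278). The mat is near (402,373), the bottle at (363,260). In the top view, red is at (297,273), the mat at (415,292) and the bottle at (341,209).

Possible mix-ups for the red vial in the scene view:
- purple vial lying at (334,331)
- red rack tube at (410,427)
- red jar lid at (190,347)
- red wash-bottle cap at (494,259)

I choose the red-capped one in the tray at (281,278).

```bash
cat > h.py <<'E'
from station import *
import cv2,numpy as np
from scipy.spatial.transform import Rotation as Ro
class Cam:
    def __init__(s,n):
        c=camera_info(n);s.R=np.array(c["R"]);s.t=np.array(c["t"]);s.K=np.array([[c["fx"],0,c["cx"]],[0,c["fy"],c["cy"]],[0,0,1]]);s.o=-s.R.T@s.t
    def ray(s,p):
        d=s.R.T@np.linalg.inv(s.K)@np.array([p[0],p[1],1.]);return d/np.linalg.norm(d)
    def onz(s,p,z): d=s.ray(p);return s.o+d*(z-s.o[2])/d[2]
    def proj(s,X): q=s.K@(s.R@np.asarray(X)+s.t);return q[:2]/q[2]
S,T=Cam("scene"),Cam("top")
def tri(ps,pt):
    A=[];b=[]
    for c,p in((S,ps),(T,pt)):
        d=c.ray(p);P=np.eye(3)-np.outer(d,d);A.append(P);b.append(P@c.o)
    x=np.linalg.lstsq(np.vstack(A),np.hstack(b),rcond=None)[0]
    return x,np.linalg.norm(S.proj(x)-ps),np.linalg.norm(T.proj(x)-pt)
E
python3 - <<'E'
from h import *
s=cv2.imread("pics/scene0.png");t=cv2.imread("pics/top0.png")
def blob(im,box,lo,hi):
    x0,y0,x1,y1=box;h=cv2.cvtColor(im[y0:y1,x0:x1],cv2.COLOR_BGR2HSV)
    h[...,0]=(h[...,0].astype(int)+90)%180
    m=cv2.inRange(h,lo,hi);n,_,st,c=cv2.connectedComponentsWithStats(m)
    k=1+np.argmax(st[1:,4]);return c[k]+[x0,y0],st[k,4]
for nm,lo,hi,bs,bt in(("red",(75,110,70),(105,255,255),(262,255,300,300),(285,255,312,290)),("blue",(15,100,50),(45,255,255),(210,245,235,280),(232,268,253,300)),("green",(130,80,30),(175,255,255),(238,255,265,285),(258,262,282,292))):
    a,na=blob(s,bs,lo,hi);b,nb=blob(t,bt,lo,hi);print(nm,a,na,b,nb,tri(a,b))
# mat and white outline in top view
g=cv2.cvtColor(t,cv2.COLOR_BGR2GRAY);x0,y0=375,252;r=g[y0:330,x0:456]
m=(r<70).astype(np.uint8)
cn=max(cv2.findContours(m,cv2.RETR_EXTERNAL,cv2.CHAIN_APPROX_NONE)[0],key=cv2.contourArea)
def rect(c):
    p=cv2.boxPoints(cv2.minAreaRect(c))+[x0,y0];return np.array([T.onz(q,.010) for q in p])
P=rect(cn);print("mat",P.mean(0),P.round(3).tolist(),np.linalg.norm(P[1]-P[0]),np.linalg.norm(P[2]-P[1]))
w=((r>110)).astype(np.uint8);n,l,st,c=cv2.connectedComponentsWithStats(w)
for k in range(1,n):
    if 25<st[k,2]<55 and 25<st[k,3]<60:
        P=rect(np.argwhere(l==k)[:,::-1].astype(np.float32));print("field",P.mean(0),P.round(3).tolist(),np.linalg.norm(P[1]-P[0]),np.linalg.norm(P[2]-P[1]))
a=cv2.resize(s[235:325,190:325],(800,533),interpolation=cv2.INTER_CUBIC);cv2.imwrite("pics/c1.png",a)
a=cv2.resize(t[215:315,190:330],(798,570),interpolation=cv2.INTER_CUBIC);cv2.imwrite("pics/c2.png",a)
E
```

```text
red [284.55555556 268.36111111] 36 [294.96666667 266.66666667] 30 (array([0.4862989 , 0.08442243, 0.07582018]), np.float64(0.13757521548410215), np.float64(0.1194776441670233))
blue [226.12121212 255.45454545] 33 [240.12903226 279.61290323] 31 (array([0.4628554, 0.194142 , 0.0757163]), np.float64(0.18919192866847923), np.float64(0.1704610997302831))
green [254.63888889 261.55555556] 36 [267.76666667 273.16666667] 30 (array([0.47427557, 0.13904734, 0.07660116]), np.float64(0.04076710460449829), np.float64(0.036061420964945606))
mat [ 0.43171984 -0.16505097  0.01      ] [[0.382, -0.094, 0.01], [0.493, -0.105, 0.01], [0.481, -0.237, 0.01], [0.371, -0.224, 0.01]] 0.11106419759685443 0.13262829141038696
```

View pics/c1.png

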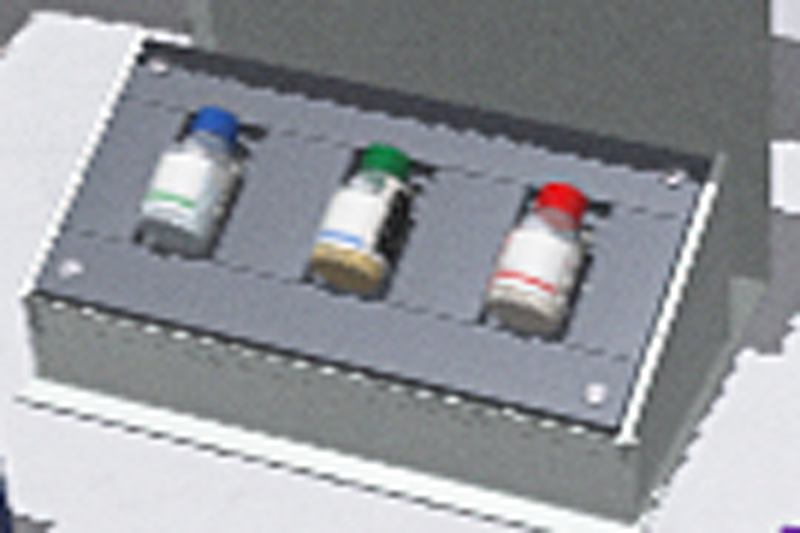

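View pics/c2.png

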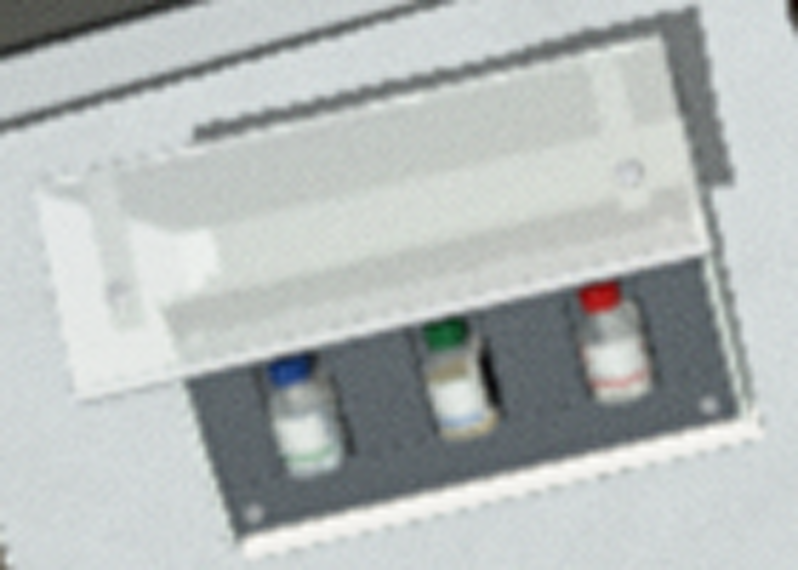

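The crop confirms the choice: the clear vial with the red cap is in the tray's right pocket (cap at crop (562,205)). A plain white label with a red stripe faces up, so the bar code is hidden below. The canopy's front edge in the top view runs from about (204,285) to (314,258).

Run:
```python
from h import *
s_=lambda p:np.array(p)/5.926+[190,235]
t_=lambda p:np.array(p)/5.7+[190,215]
pts={}
for n,a,b in(("fr",(622,430),(740,420)),("fl",(30,292),(240,540)),("screwR",(595,392),(708,404)),("screwL",(70,267),(253,513)),("redfoot_topmid",(523,300),(618,375)),):
    pts[n]=tri(s_(a),t_(b));print(n,pts[n][0].round(4),round(pts[n][1],2),round(pts[n][2],2))
psi=np.arctan2(.0234,.1097);d=pts["fl"][0]-pts["fr"][0];print("yaw caps",psi,"edge",np.arctan2(-d[0],d[1]),np.linalg.norm(d))
xt=np.array([np.cos(psi),np.sin(psi),0]);yt=np.array([-xt[1],xt[0],0])
m=(pts["fr"][0]+pts["fl"][0])/2;c=m+xt*.0408;print("centre from edge",c, "from caps", )
for cap in([.4863,.0844,.0758],[.4629,.1941,.0757],[.4743,.139,.0766]): print("cap in tray",(np.array(cap)-c)@xt,(np.array(cap)-c)@yt)
for q in((203.9,284.8),(314.2,258.5)):
    e=T.onz(q,.185);print("canopy",e,(e-c)@xt,(e-c)@yt,"scene px",S.proj(e))
t=cv2.imread("pics/top0.png");g=cv2.cvtColor(t,cv2.COLOR_BGR2GRAY)
r=g[265:318,393:438]
w=(r>95).astype(np.uint8);n,l,st,_=cv2.connectedComponentsWithStats(w)
k=1+np.argmax(st[1:,4]);q=np.argwhere(l==k)[:,::-1].astype(np.float32)
P=np.array([T.onz(p+[393,265],.01) for p in cv2.boxPoints(cv2.minAreaRect(q))]);print("field",P.mean(0),np.linalg.norm(P[1]-P[0]),np.linalg.norm(P[2]-P[1]),P.round(3).tolist())
```

```text
fr [0.4419 0.0359 0.0426] 0.44 0.36
fl [0.4019 0.2179 0.0421] 0.21 0.18
screwR [0.4475 0.0477 0.0471] 0.06 0.05
screwL [0.4121 0.2115 0.0473] 0.25 0.22
redfoot_topmid [0.4583 0.0791 0.0594] 0.05 0.05
yaw caps 0.21015933598499775 edge 0.21647500394948666 0.1863843654646584
centre from edge [0.46183302 0.13541429 0.04234922] from caps
cap in tray 0.013286264008048158 -0.054996057613108114
cap in tray 0.013286264008048124 0.05717189681238723
cap in tray 0.012940710768724833 0.0009060048976686654
canopy [0.45218849 0.23646207 0.185     ] 0.01164782571751303 0.10083649021340652 scene px [196.01568347 199.10367723]
canopy [0.4941373  0.04276752 0.185     ] 0.012265938896633393 -0.09734750841309991 scene px [307.14839618 220.38340996]
field [ 0.4315131  -0.16519028  0.01      ] 0.08934732477448014 0.06711931880063746 [[0.39, -0.128, 0.01], [0.478, -0.136, 0.01], [0.473, -0.203, 0.01], [0.385, -0.194, 0.01]]
```

Measured:
- Tray centre is about (0.462,0.135), yaw 0.21, canopy edge at tray x≈+12 mm. The cap spacing of 112 mm fits.
- Field centre is (0.4315,-0.165), yaw about -0.10. Its 89×67 outer size and the mat's 111×133 fit.

I'll approach along the tray normal, with a force-guarded final descent.

```bash
cat >> h.py <<'E'
psi=.212;xt=np.array([np.cos(psi),np.sin(psi),0]);yt=np.array([-xt[1],xt[0],0]);zz=np.array([0,0,1.])
c0=np.array([.4618,.1354,0]);al=np.radians(25)
nn=-np.sin(al)*xt+np.cos(al)*zz;aa=np.cos(al)*xt+np.sin(al)*zz
M=c0-.0005*xt-.055*yt+.0642*zz;G=M-.006*aa
def quat(z,y):
    z=z/np.linalg.norm(z);x=np.cross(y,z);x/=np.linalg.norm(x);return Ro.from_matrix(np.c_[x,np.cross(z,x),z]).as_quat()
Q=quat(-nn,yt)
F=lambda:np.array(arm.read_ft_force())
E
python3 - <<'E'
from h import *
pre=G+(.073+.06)*nn
hi=pre+np.array([-.03,0,.09])
print(pre,hi,arm.ik(hi,Q),arm.ik(pre,Q))
arm.move_gripper(.47,30)
arm.movep(hi,Q);arm.line_to(pre,.15)
arm.line_to(G+(.073+.008)*nn,.1)
print(arm.read_time(),F(),arm.read_opening())
im=snapshot("scene");t=snapshot("top")
cv2.imwrite("pics/d.png",np.vstack([cv2.resize(im[215:325,180:340],(780,536))[:],]))
E
```

```text
[0.4126181  0.06855484 0.18220323] [0.3826181  0.06855484 0.27220323] [-0.23390068  0.16525578 -0.0081215   2.41259234  0.10843737  0.12832701
  1.43669767] NoneTraceback (most recent call last):
  File "<stdin>", line 6, in <module>
station.MotionError: the arm cannot follow that straight line within its joint ranges
```

Run:
```python
from h import *
print(arm.read_tool_pos(),arm.read_time())
for fl in(1,-1):
  for b in range(0,91,10):
    for g in(-30,-15,0,15,30):
      z=-(np.cos(np.radians(b))*zz-np.sin(np.radians(b))*xt)
      ax=aa
      R=Ro.from_rotvec(np.radians(g)*ax);q=quat(R.apply(z),R.apply(yt)*fl)
      zt=R.apply(z);r=[]
      for h in(.0,.06):
        s=arm.ik(G-(.069+h)*zt,q);r.append(None if s is None else np.round(s,2).tolist())
      if r[0] is not None: print(fl,b,g,r)
```

```text
[0.38320821 0.06922349 0.27243564] 2.7917
1 0 -30 [[-0.78, 0.76, 0.44, 2.04, 0.28, 0.57, 0.89], [-0.85, 0.67, 0.47, 1.99, 0.24, 0.72, 0.92]]
1 0 -15 [[-0.48, 0.65, 0.17, 2.09, 0.29, 0.47, 1.07], [-0.59, 0.55, 0.28, 2.04, 0.15, 0.61, 1.21]]
1 0 0 [[-0.18, 0.62, -0.05, 2.09, 0.07, 0.43, 1.5], [-0.14, 0.51, -0.11, 2.05, 0.1, 0.59, 1.47]]
1 0 15 [[0.12, 0.66, -0.28, 2.06, -0.13, 0.48, 1.9], [0.2, 0.57, -0.36, 2.01, -0.07, 0.63, 1.85]]
1 0 30 [[0.42, 0.79, -0.57, 1.99, -0.1, 0.6, 2.06], [0.5, 0.71, -0.62, 1.93, -0.09, 0.75, 2.05]]
1 10 -30 [[-0.94, 0.78, 0.61, 2.18, 0.34, 0.31, 0.8], [-1.02, 0.67, 0.63, 2.14, 0.32, 0.47, 0.81]]
1 10 -15 [[-0.62, 0.64, 0.33, 2.23, 0.44, 0.19, 0.91], [-0.68, 0.51, 0.35, 2.21, 0.32, 0.35, 1.01]]
1 10 0 [[-0.2, 0.59, -0.02, 2.24, 0.1, 0.14, 1.47], [-0.18, 0.45, -0.05, 2.21, 0.08, 0.3, 1.49]]
1 10 15 [[0.22, 0.65, -0.39, 2.2, -0.2, 0.21, 1.99], [0.31, 0.53, -0.45, 2.17, -0.15, 0.37, 1.94]]
1 10 30 [[0.55, 0.8, -0.69, 2.12, -0.12, 0.36, 2.11], [0.65, 0.71, -0.74, 2.08, -0.14, 0.51, 2.13]]
1 20 -30 [[-1.09, 0.86, 0.8, 2.31, 0.99, 0.03, 0.11], [-1.19, 0.73, 0.81,
[... 1564 characters left out ...]
.66, 0.56, 2.1, -1.08, 0.99, -0.02]]
-1 20 -30 [[-0.35, 0.72, -0.35, 2.29, 1.51, 0.84, 2.73], [0.03, 0.88, -1.15, 2.26, 1.39, 1.45, 2.76]]
-1 20 -15 [[-0.32, 0.62, -0.15, 2.36, 1.84, 0.43, 2.62], [-0.96, 0.57, 0.71, 2.38, -1.26, 0.05, -0.56]]
-1 20 0 [[0.18, 0.65, -0.57, 2.37, 2.0, 0.38, 2.72], [-0.21, 0.43, -0.01, 2.38, 2.82, 0.03, 1.89]]
-1 20 15 [[0.38, 0.69, -0.58, 2.33, 2.74, 0.09, 2.22], [0.18, 0.48, -0.2, 2.33, -1.34, 0.25, 0.03]]
-1 20 30 [[0.53, 0.77, -0.56, 2.24, -1.19, 0.24, 0.07], [0.03, 0.61, 0.29, 2.24, -1.3, 0.81, 0.22]]
-1 30 -30 [[0.05, 1.08, -1.15, 2.4, 1.7, 1.65, 2.54], None]
-1 30 30 [[0.8, 0.97, -0.96, 2.36, 2.87, 0.18, 2.37], [0.92, 0.84, -0.98, 2.36, 3.91, 0.04, 1.33]]
```

The reach limits the lean to about 20°. I'll use that lean, 5° off the tray normal, which still leaves about 15 mm to the canopy edge, in the elbow-side posture.

```bash
cat >> h.py <<'E'
def ax(b): b=np.radians(b);return np.cos(b)*zz-np.sin(b)*xt
N=ax(20);Q=quat(-N,yt)
E
python3 - <<'E'
from h import *
jt=arm.ik(G+(.073+.06)*N,Q);jb=arm.ik(G+.072*N,Q);print(np.round(jt,2),np.round(jb,2))
j0=np.array(arm.read_joint_positions());jp=np.array(jt);jp[1]-=.35
ju=j0.copy();ju[1]-=.35
arm.move_j(ju)
for f in(.25,.5,.75,1):
    arm.move_j(ju+f*(jp-ju));p=np.array(arm.read_tool_pos());z=Ro.from_quat(arm.read_eef_rot()).as_matrix()[:,2]
    print(f,p.round(3),"tip",(p+.073*z).round(3),arm.read_time())
    if (p+.073*z)[2]<.13: print("low");break
E
```

```text
[ 0.54  0.68 -1.15  2.36  1.53  0.67  0.01] [ 0.49  0.88 -1.15  2.36  1.74  0.82 -0.14]
0.25 [0.352 0.073 0.348] tip [0.391 0.076 0.286] 3.8583
0.5 [0.36  0.066 0.311] tip [0.393 0.062 0.247] 4.2917
0.75 [0.385 0.062 0.295] tip [0.419 0.052 0.231] 4.725
1 [0.425 0.068 0.303] tip [0.469 0.062 0.244] 5.1583
```

Run:
```python
from h import *
arm.move_j(arm.ik(G+(.073+.06)*N,Q));print(arm.read_tool_pos(),arm.read_opening())
arm.line_to(G+(.073+.006)*N,.1);f0=F();print(f0.round(2),arm.read_time())
for d in np.arange(.004,-.0101,-.001):
    arm.line_to(G+(.073+d)*N,.05);f=F()-f0
    print(round(d,3),f.round(2),end=";")
    if np.linalg.norm(f)>2.5: break
print(arm.read_time())
im=snapshot("scene");t=snapshot("top")
a=cv2.resize(im[215:325,200:340],(700,550),interpolation=cv2.INTER_CUBIC)
cv2.imwrite("pics/d.png",a)
```

```text
[0.4227872  0.07138178 0.18710811] 0.46674642194547283
[ 0.32 -0.87  0.14] 6.4167
0.004 [-0.31 -0.01 -0.24];0.003 [-0.19  0.8   0.25];0.002 [0.34 0.14 0.91];0.001 [-0.45  0.52 -0.48];0.0 [-0.14  1.21 -0.09];-0.001 [-0.16  1.74 -0.66];-0.002 [0.32 1.04 0.21];-0.003 [-0.06  0.95 -0.4 ];-0.004 [-1.1   1.27 -0.3 ];-0.005 [-1.24  1.09 -0.08];-0.006 [-1.78  0.08  2.19];9.1667
```

View pics/d.png

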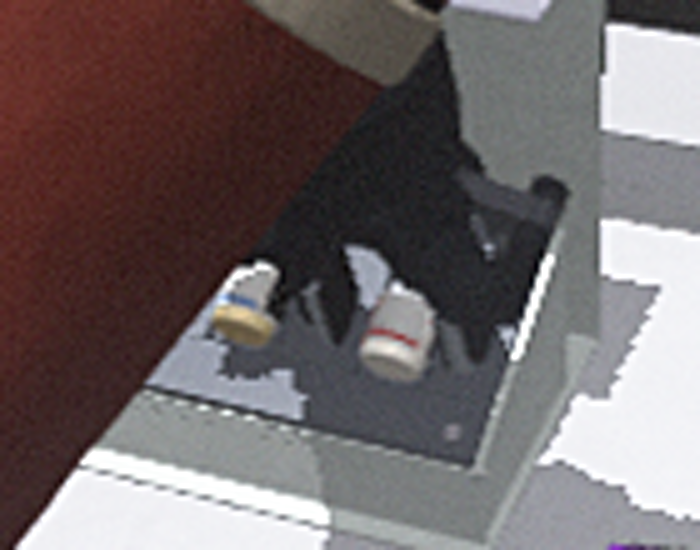

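The fingers straddle the red vial, foot at crop (390,362), with light contact on the tray face and the neighbouring vial untouched. I'll back off 3 mm and close.

Run:
```python
from h import *
f0=F()
arm.line_to(G+(.073-.003)*N,.05)
arm.move_gripper(0.,25);print(arm.read_opening(),arm.read_opening()*85,arm.read_finger_force(),(F()-f0).round(2))
arm.line_to(G+(.073+.017)*N,.06);print(arm.read_opening(),arm.read_finger_force(),F().round(2))
arm.line_to(G+(.073+.07)*N,.12);print(arm.read_opening(),arm.read_finger_force(),arm.read_time())
arm.line_to(G+(.073+.07)*N-.03*xt+.05*zz,.12) if arm.ik(G+(.073+.07)*N-.03*xt+.05*zz,Q) is not None else print("no")
yr=-.10
s=snapshot("scene");t=snapshot("top");cv2.imwrite("pics/e_s.png",s);cv2.imwrite("pics/e_t.png",t)
xr=np.array([np.cos(yr),np.sin(yr),0]);yv=np.array([-xr[1],xr[0],0])
b=np.radians(-5);A=np.cos(b)*zz-np.sin(b)*xr
for p in((.4315,-.165),):
  for h in (.12,.0):
    P=np.array([*p,.0215+h])+.07*A;print(arm.ik(P,quat(-A,yv)),arm.read_tool_pos())
cv2.imwrite("pics/e.png",cv2.resize(s[160:330,200:400],(800,680))[:600])
```

```text
0.2513696671517065 21.366421707895054 25.115388929843903 [ 2.29  0.55 -1.19]
0.25591650296009616 25.00208169221878 [-0.33 -0.2  -0.78]
0.2525984872679896 25.00207096338272 10.8833
[ 0.95103587  0.70225768 -1.02522154  1.97653997  0.71294648  0.9893596
  1.02221779] [0.39055316 0.06369004 0.2453696 ]
[ 0.88491763  0.91904669 -0.94336632  2.06176913  1.02749471  0.85699864
  0.75973318] [0.39055316 0.06369004 0.2453696 ]
```

View pics/e.png

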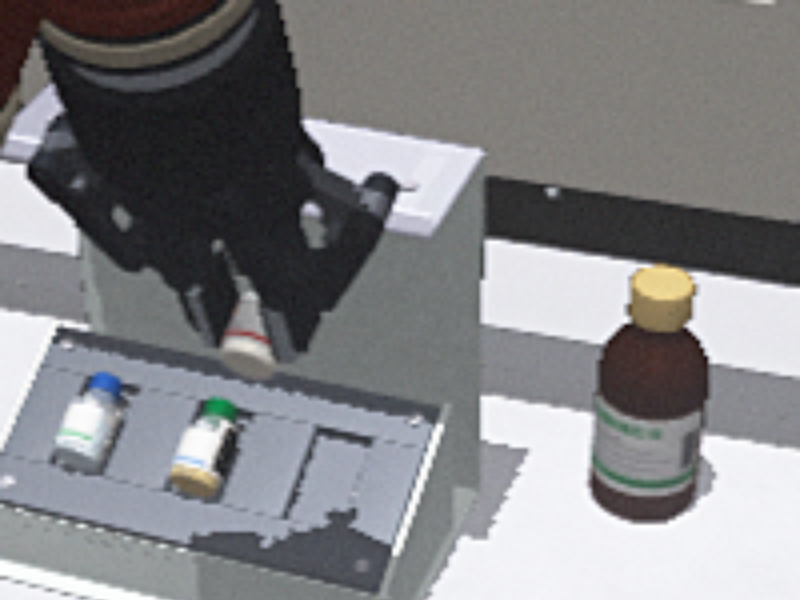

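The red vial is held; blue (102,425) and green (203,450) are still in their pockets and the bottle stands. I carry it to the field and set it down, guarded.

```bash
cat >> h.py <<'E'
yr=-.092;xr=np.array([np.cos(yr),np.sin(yr),0]);yv=np.array([-xr[1],xr[0],0]);RC=np.array([.4315,-.165,0])
B=np.cos(np.radians(5))*zz+np.sin(np.radians(5))*xr
def qr(roll=0):
    R=Ro.from_rotvec(np.radians(roll)*xr);return quat(-R.apply(B),R.apply(yv))
def at(x,y,z): return RC+x*xr+y*yv+z*zz
def fz(n=6):
    v=[]
    for _ in range(n): arm.pause(.01);v.append(arm.read_ft_force()[2])
    return np.mean(v)
def crop(name,wt=(395,270,60,50)):
    s=snapshot("scene");t=snapshot("top");cv2.imwrite(f"pics/{name}_s.png",s);cv2.imwrite(f"pics/{name}_t.png",t)
    a=cv2.resize(s[330:425,335:470],(800,563),interpolation=cv2.INTER_CUBIC)
    b=t[255:330,375:460];a=cv2.resize(s[325:425,335:470],(400,296),interpolation=cv2.INTER_CUBIC);b=cv2.resize(b,(400,353),interpolation=cv2.INTER_CUBIC)
    h=np.zeros((353,800,3),np.uint8);h[:296,:400]=a;h[:,400:]=b;cv2.imwrite(f"pics/{name}.png",h)
E
python3 - <<'E'
from h import *
q=qr();L=.0675
P=at(-.010,0,.0215)+L*B
j=arm.ik(P+.1*zz,q);j0=np.array(arm.read_joint_positions())
for f in(.5,1): arm.move_j(j0+f*(np.array(j)-j0));print(np.round(arm.read_tool_pos(),3),arm.read_time())
arm.line_to(P+.1*zz,.1,q);arm.line_to(P+.010*zz,.12)
f0=fz();print(f0,arm.read_opening())
for d in np.arange(.008,-.0081,-.001):
    arm.line_to(P+d*zz,.05);f=fz(4)-f0;print(round(d,3),f.round(2),end="; ")
    if f>1.5: break
print(arm.read_time(),arm.read_tool_pos())
E
```

```text
[ 0.433 -0.053  0.22 ] 12.2
[ 0.427 -0.164  0.189] 12.7333
-0.30389019038108217 0.2538097851454687
0.008 -0.35; 0.007 -0.17; 0.006 -0.09; 0.005 -0.25; 0.004 -0.55; 0.003 0.06; 0.002 5.52; 15.9167 [ 0.42752596 -0.16455618  0.09129264]
```

Run:
```python
from h import *
p=np.array(arm.read_tool_pos());arm.line_to(p+.0006*zz,.05)
arm.move_gripper(.42);arm.line_to(p+.07*zz,.15)
arm.line_to(p+.1*zz+.13*yv,.25)
print(arm.read_time());crop("f")
```

```text
17.7583
```

View pics/f.png

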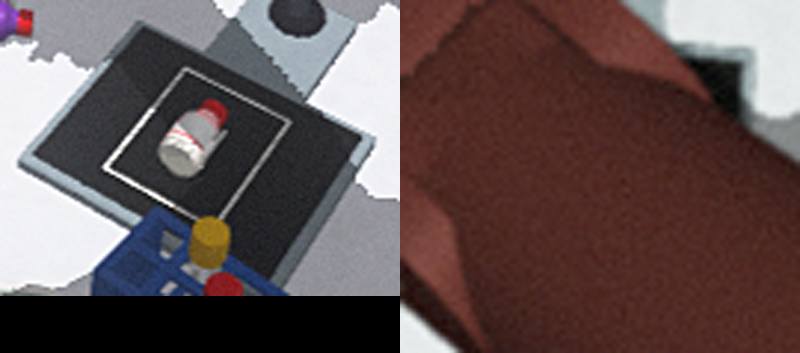

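The vial lies in the field with its cap towards the post. The red-stripe label faces up and left at crop (185,130), and a second white edge shows on the right at (222,140). The top view is blocked by the arm. I'll unroll the glass numerically from the scene view.

```bash
cat >> h.py <<'E'
def capmid(s,box=(375,340,430,385)):
    x0,y0,x1,y1=box;h=cv2.cvtColor(s[y0:y1,x0:x1],cv2.COLOR_BGR2HSV)
    m=((h[...,0]<8)|(h[...,0]>172))&(h[...,1]>120)&(h[...,2]>60);n,l,st,c=cv2.connectedComponentsWithStats(m.astype(np.uint8))
    k=1+np.argmax(st[1:,4]);X=S.onz(c[k]+[x0,y0],.0215);return X,st[k,4]
def unroll(s,cap,yaw,phis,ss):
    d=np.array([np.cos(yaw),np.sin(yaw),0]);e=np.array([-d[1],d[0],0]);foot=cap-.036*d
    uv=np.array([[S.proj(foot+a*d+.0115*(np.cos(p)*zz+np.sin(p)*e)) for a in ss] for p in np.radians(phis)],np.float32)
    return cv2.remap(s,uv[...,0],uv[...,1],cv2.INTER_LINEAR)
def loc(X): v=X-RC;return (v@xr*1e3).round(1),(v@yv*1e3).round(1)
E
python3 - <<'E'
from h import *
s=cv2.imread("pics/f_s.png");X,n=capmid(s);print(X,n,loc(X))
ph=np.arange(75,-111,-15);ss=np.arange(.001,.031,.004)
u=unroll(s,X,yr,ph,ss);g=cv2.cvtColor(u,cv2.COLOR_BGR2GRAY);R=u[...,2].astype(int)-u[...,1]
for i,p in enumerate(ph): print(p,g[i],R[i])
E
```

```text
[ 0.44889731 -0.16583385  0.0215    ] 44 (np.float64(17.4), np.float64(0.8))
75 [125 160 151 171 101  84  52  39] [14 33 20 11 17 10  3 -2]
60 [151 157 179 123 103  71  39  35] [21 43 11 14 21  6 -3  2]
45 [224 191 185 140 126  69  34  41] [16 41  6 10  9  1 -2 -2]
30 [246 223 144 150 145  74  38  41] [-3 26 -3 -1  4 -1  6  4]
15 [229 194 154 157 156 117  59  59] [25 27 -1 -3 12 54 76 74]
0 [246 153 157 163 161 143  71  64] [  8  25  -1  -1  18  53  88 108]
-15 [234 153 167 165 166 144  80  68] [ 17   9  -2  -2   9  54  90 111]
-30 [197 151 160 161 161 142  70  65] [ 18   5   1  -2   9  54  91 110]
-45 [207 143 156 159 153  97  68  56] [18 10  2 -2 18 62 89 80]
-60 [173 167 170 134 110  61  38  42] [ 5  4  1  2  3  9 17 16]
-75 [133 134 145 141 122 125  62  42] [ 4  2  5  3  2  0  0 -7]
-90 [100  74  76  83  78  87  87  30] [3 0 1 5 1 1 1 1]
-105 [121  64  55  53  55  57  70  57] [ 1  0 -1 -2  1 -3 -1 -1]
```

```bash
cat >> h.py <<'E'
def comp(s,name,yaw=yr):
    X,n=capmid(s);X=X-.005*xr;m=S.proj(X-.018*xr);x,y=int(m[0]),int(m[1])
    a=cv2.resize(s[y-22:y+22,x-22:x+22],(440,440),interpolation=cv2.INTER_CUBIC)
    u=unroll(s,X,yaw,np.arange(90,-121,-1),np.arange(0,.042,.0005))
    u=cv2.resize(u,(340,422),interpolation=cv2.INTER_LINEAR)
    h=np.zeros((440,790,3),np.uint8);h[:,:440]=a;h[:422,450:]=u;cv2.imwrite(name,h);return X
E
python3 - <<'E'
from h import *
print(loc(comp(cv2.imread("pics/f_s.png"),"pics/g.png")))
E
```

```text
(np.float64(12.4), np.float64(0.8))
```

View pics/g.png

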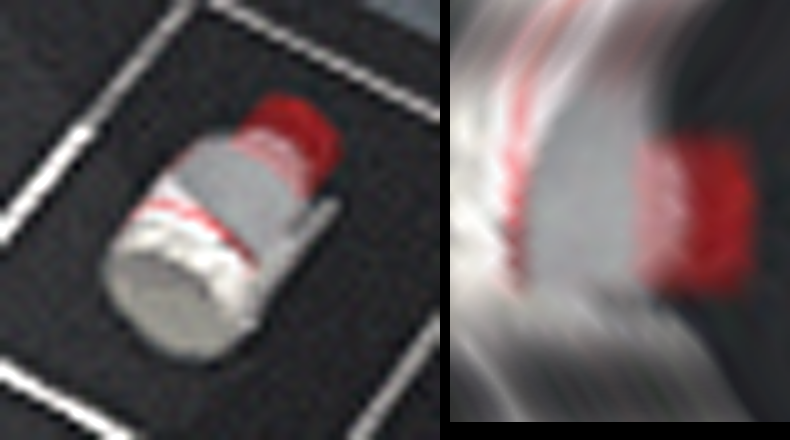

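The composite shows the red-stripe label upper left. On the right (-y) side a strip running past the shoulder (crop (330,205)–(255,300)) is the edge of the bar-code label, so the label's middle is about 120° towards -y. I roll the vial about 24 mm towards +y with the loosely opened fingers.

```bash
cat >> h.py <<'E'
P0=np.array([.42752596,-.16455618,.09129264])   # TCP when set down
def over(y,x=0.): return P0+y*yv+x*xr
def look():
    p=np.array(arm.read_tool_pos());arm.line_to(p+.07*zz,.2)
    t=over(.13)+.1*zz;arm.line_to(t,.3);return snapshot("scene")
E
python3 - <<'E'
from h import *
arm.line_to(over(0)+.07*zz,.3);arm.move_gripper(.34);arm.line_to(over(0)-.003*zz,.15)
f0=F();arm.line_to(over(.027)-.003*zz,.035);print((F()-f0).round(2))
arm.pause(.2);arm.line_to(over(.0245)-.003*zz,.03)
s=look();cv2.imwrite("pics/h_s.png",s);print(loc(comp(s,"pics/h.png")),arm.read_time())
E
```

```text
[-1.16 -0.56  0.91]
(np.float64(14.2), np.float64(26.8)) 21.7667
```

View pics/h.png

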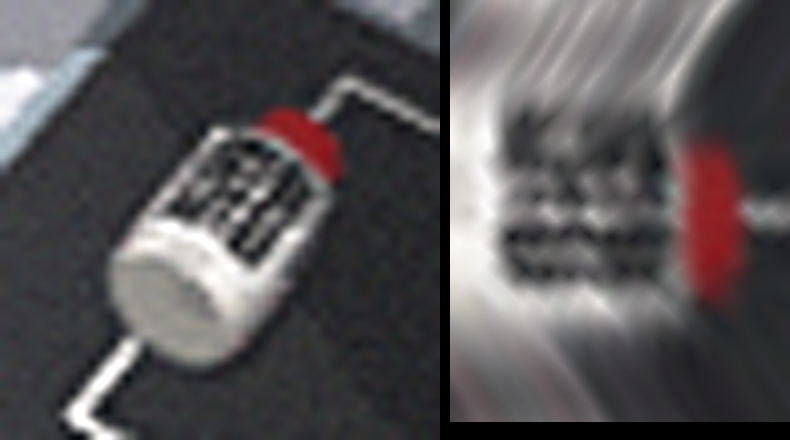

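The bar code (crop (235,200)) now faces close to straight up; the vial is near y=+25 mm with its cap towards the post. I'll refine the roll angle from the silhouette.

```bash
cat >> h.py <<'E'
def refine(s,X):
    g=cv2.GaussianBlur(cv2.cvtColor(s,cv2.COLOR_BGR2GRAY),(3,3),0).astype(np.float32)
    y0=(X-RC)@yv;cap=(X-RC)@xr;ls=np.arange(-.022,.0221,.0005);o=[]
    for sx in np.arange(cap-.030,cap-.013,.003):
        uv=np.array([S.proj(at(sx,y0+l,.0215)) for l in ls],np.float32)[None]
        v=cv2.remap(g,uv[...,0],uv[...,1],cv2.INTER_LINEAR)[0];k=np.where(v>85)[0]
        o.append((sx,y0+ls[k[0]],y0+ls[k[-1]]))
    return np.array(o)
def label(s,X,yc,yaw):
    Xc=X+(yc-(X-RC)@yv)*yv
    ph=np.arange(66,-76,-6);u=unroll(s,Xc,yaw,ph,np.arange(.010,.026,.001));g=cv2.cvtColor(u,cv2.COLOR_BGR2GRAY)
    return ph,g.mean(1).round(0),g.min(1)
E
python3 - <<'E'
from h import *
s=cv2.imread("pics/h_s.png");X=capmid(s)[0]-.005*xr
o=refine(s,X);print((o*1e3).round(1).tolist());m=(o[:,1]+o[:,2])/2
a,b=np.polyfit(o[:,0],m,1);print("slope",a,"yc",m.mean()*1e3)
ph,me,mi=label(s,X,np.median(m),yr+0*a)
for r in zip(ph,me,mi):print(*r,end=" | ")
E
```

```text
[[-15.8, 14.8, 39.8], [-12.8, 14.8, 39.8], [-9.8, 14.8, 40.3], [-6.8, 15.3, 40.3], [-3.8, 15.8, 40.3], [-0.8, 16.3, 40.3]]
slope 0.07142857142857192 yc 27.7331373947195
66 85.0 63 | 60 91.0 70 | 54 106.0 82 | 48 126.0 103 | 42 143.0 116 | 36 141.0 115 | 30 114.0 99 | 24 86.0 67 | 18 82.0 57 | 12 78.0 45 | 6 62.0 25 | 0 80.0 39 | -6 93.0 53 | -12 76.0 52 | -18 119.0 87 | -24 115.0 76 | -30 58.0 37 | -36 69.0 43 | -42 89.0 57 | -48 67.0 39 | -54 85.0 63 | -60 151.0 116 | -66 186.0 136 | -72 176.0 128 |
```

```bash
cat >> h.py <<'E'
def prof(s,cam,X,yawoff=0.,a=(-.026,-.014),half=.02,z=.0215):
    g=cv2.cvtColor(s,cv2.COLOR_BGR2GRAY).astype(np.float32);y0=(X-RC)@yv;cap=(X-RC)@xr
    ls=np.arange(-half,half+.0001,.0005);acc=[]
    for sx in np.arange(cap+a[0],cap+a[1],.001):
        uv=np.array([cam.proj(at(sx,y0+l+yawoff*(sx-cap),z)) for l in ls],np.float32)[None]
        acc.append(cv2.remap(g,uv[...,0],uv[...,1],cv2.INTER_LINEAR)[0])
    w=cam.o-at(cap,y0,z);v=np.degrees(np.arctan2(w@yv,w[2]))
    return (y0+ls)*1e3,np.mean(acc,0),v
E
python3 - <<'E'
from h import *
s=cv2.imread("pics/h_s.png");X=capmid(s)[0]-.005*xr
l,p,v=prof(s,S,X,.03);print(v)
print(" ".join(f"{a:.1f}:{b:.0f}" for a,b in zip(l,p)))
E
```

```text
-20.24228582588337
6.8:40 7.3:41 7.8:42 8.3:42 8.8:42 9.3:41 9.8:40 10.3:41 10.8:41 11.3:41 11.8:40 12.3:39 12.8:38 13.3:37 13.8:39 14.3:45 14.8:56 15.3:68 15.8:82 16.3:96 16.8:113 17.3:134 17.8:157 18.3:180 18.8:197 19.3:205 19.8:201 20.3:183 20.8:156 21.3:128 21.8:113 22.3:113 22.8:123 23.3:133 23.8:140 24.3:138 24.8:130 25.3:121 25.8:122 26.3:132 26.8:148 27.3:165 27.8:178 28.3:184 28.8:180 29.3:172 29.8:167 30.3:169 30.8:173 31.3:178 31.8:177 32.3:169 32.8:157 33.3:145 33.8:141 34.3:143 34.8:147 35.3:149 35.8:146 36.3:138 36.8:134 37.3:139 37.8:149 38.3:160 38.8:166 39.3:161 39.8:141 40.3:110 40.8:79 41.3:59 41.8:49 42.3:48 42.8:50 43.3:53 43.8:55 44.3:55 44.8:55 45.3:55 45.8:55 46.3:55 46.8:55
```

The profile puts the label's middle at about -14°, so it needs about 3 mm more roll towards +y. I calibrate the vial's y against the first set-down (gripper y=0), nudge it with a narrow gap, grip, and set it in the centre.

Run:
```python
from h import *
s=cv2.imread("pics/f_s.png");X=capmid(s)[0]-.005*xr
l,p,v=prof(s,S,X);k=np.where(p>95)[0];e=l[k[-1]];off=e-12.26;print("f +y edge",e,"->centre",off,"-y edge",l[k[0]],v)
yi=28.1-np.clip(off,-2,2);print("vial y in gripper terms",yi)
arm.line_to(over(yi/1e3)+.05*zz,.3);arm.line_to(over(yi/1e3)-.002*zz,.12)
arm.move_gripper(.275);print(arm.read_opening(),arm.read_finger_force())
yg=yi/1e3+.0029
arm.line_to(over(yg)-.002*zz,.03);arm.pause(.1)
arm.line_to(over(yg),.03)
arm.move_gripper(0.,25);print(arm.read_opening(),arm.read_finger_force())
arm.line_to(over(yg)+.015*zz,.1);arm.line_to(over(0)+.015*zz,.12)
arm.line_to(over(0)+.004*zz,.08);f0=fz();print(arm.read_time())
for d in np.arange(.003,-.0041,-.0005):
    arm.line_to(over(0)+d*zz,.05);f=fz(3)-f0;print(round(d,4),f.round(2),end="; ")
    if f>1.2: break
print(arm.read_time())
```

```text
f +y edge 13.767974520503824 ->centre 1.507974520503824 -y edge -10.232025479496198 -18.085608774224294
vial y in gripper terms 26.59202547949618
0.28112105331431 0.023266294738277793
0.2508751020603132 25.8793044090271
24.9667
0.003 -0.17; 0.0025 -0.21; 0.002 -0.06; 0.0015 0.13; 0.001 0.02; 0.0005 -0.39; 0.0 2.86; 26.8917
```

Run:
```python
from h import *
arm.move_gripper(.42)
s=look();cv2.imwrite("pics/i_s.png",s);X=comp(s,"pics/i.png");print(loc(X),arm.read_time(),F().round(2))
o=refine(s,X);print("slope",np.polyfit(o[:,0],(o[:,1]+o[:,2])/2,1)[0])
l,p,v=prof(s,S,X);print(v)
print(" ".join(f"{a:.1f}:{b:.0f}" for a,b in zip(l,p)))
```

```text
(np.float64(13.8), np.float64(1.0)) 28.325 [ 0.42  0.11 -0.32]
slope -0.43571428571428594
-18.103660633524743
-19.0:37 -18.5:37 -18.0:37 -17.5:37 -17.0:38 -16.5:38 -16.0:39 -15.5:39 -15.0:38 -14.5:37 -14.0:36 -13.5:35 -13.0:34 -12.5:35 -12.0:40 -11.5:51 -11.0:66 -10.5:82 -10.0:95 -9.5:106 -9.0:114 -8.5:120 -8.0:126 -7.5:133 -7.0:139 -6.5:145 -6.0:151 -5.5:156 -5.0:161 -4.5:165 -4.0:167 -3.5:167 -3.0:163 -2.5:153 -2.0:139 -1.5:124 -1.0:118 -0.5:120 -0.0:129 0.5:138 1.0:144 1.5:146 2.0:142 2.5:135 3.0:132 3.5:136 4.0:145 4.5:156 5.0:164 5.5:166 6.0:161 6.5:152 7.0:144 7.5:139 8.0:139 8.5:135 9.0:131 9.5:126 10.0:118 10.5:113 11.0:108 11.5:101 12.0:94 12.5:86 13.0:78 13.5:68 14.0:59 14.5:53 15.0:48 15.5:45 16.0:44 16.5:44 17.0:45 17.5:46 18.0:46 18.5:46 19.0:46 19.5:46 20.0:47 20.5:48 21.0:48
```

View pics/i.png

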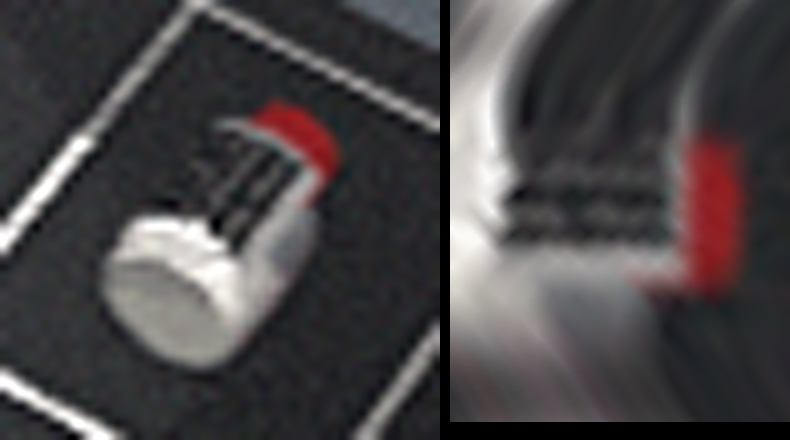

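The bar code is still up but past vertical: the near bar edge is at crop (235,240), giving an estimate of about +6°. I move the arm well clear for an independent measure from the top camera.

Run:
```python
from h import *
j=np.array(arm.read_joint_positions());j1=j.copy();j1[1]-=.45;arm.move_j(j1)
j2=j1.copy();j2[0]-=.7;arm.move_j(j2);print(arm.read_tool_pos(),arm.read_time(),j.round(3).tolist())
ts=[snapshot("top") for _ in range(5)];t=np.mean(ts,0).astype(np.uint8);cv2.imwrite("pics/j_t.png",t)
s=np.mean([snapshot("scene") for _ in range(5)],0).astype(np.uint8);cv2.imwrite("pics/j_s.png",s)
X=capmid(s)[0]-.005*xr;print(loc(X))
for im,c in((s,S),(t,T)):
    l,p,v=prof(im,c,X,0,(-.027,-.014));print(v)
    print(" ".join(f"{a:.1f}:{b:.0f}" for a,b in zip(l,p) if abs(a)<17))
```

```text
[0.35168419 0.25375102 0.35485571] 30.2167 [0.672, 0.695, -0.991, 2.066, 0.721, 0.891, 0.727]
(np.float64(14.4), np.float64(1.5))
-18.14696106315987
-16.5:47 -16.0:48 -15.5:48 -15.0:49 -14.5:48 -14.0:46 -13.5:44 -13.0:41 -12.5:41 -12.0:45 -11.5:53 -11.0:65 -10.5:78 -10.0:89 -9.5:99 -9.0:105 -8.5:111 -8.0:117 -7.5:124 -7.0:135 -6.5:150 -6.0:170 -5.5:189 -5.0:207 -4.5:220 -4.0:226 -3.5:225 -3.0:217 -2.5:200 -2.0:177 -1.5:155 -1.0:144 -0.5:146 -0.0:155 0.5:163 1.0:165 1.5:159 2.0:148 2.5:136 3.0:128 3.5:132 4.0:144 4.5:158 5.0:167 5.5:169 6.0:161 6.5:149 7.0:139 7.5:135 8.0:135 8.5:137 9.0:134 9.5:126 10.0:119 10.5:111 11.0:105 11.5:101 12.0:93 12.5:87 13.0:80 13.5:72 14.0:66 14.5:59 15.0:55 15.5:51 16.0:50 16.5:51 17.0:51
11.061599793205483
-16.5:22 -16.0:21 -15.5:21 -15.0:21 -14.5:21 -14.0:29 -13.5:44 -13.0:59 -12.5:74 -12.0:90 -11.5:109 -11.0:127 -10.5:145 -10.0:155 -9.5:145 -9.0:134 -8.5:122 -8.0:111 -7.5:98 -7.0:84 -6.5:70 -6.0:57 -5.5:53 -5.0:51 -4.5:50 -4.0:49 -3.5:58 -3.0:71 -2.5:84 -2.0:97 -1.5:103 -1.0:104 -0.5:105 -0.0:106 0.5:103 1.0:94 1.5:84 2.0:75 2.5:67 3.0:64 3.5:62 4.0:61 4.5:60 5.0:60 5.5:61 6.0:61 6.5:62 7.0:68 7.5:75 8.0:82 8.5:89 9.0:95 9.5:99 10.0:102 10.5:105 11.0:100 11.5:89 12.0:78 12.5:67 13.0:56 13.5:48 14.0:40 14.5:32 15.0:26 15.5:25 16.0:24 16.5:23 17.0:22
```

Both views agree on about +8–10°. The vial now sits exactly at gripper y=0, so a 1.7 mm roll back towards -y is well defined.

Run:
```python
from h import *
j=np.array(arm.read_joint_positions());j[0]+=.7;arm.move_j(j);j[1]+=.45;arm.move_j(j)
q=qr();arm.line_to(over(0)+.05*zz,.25,q);arm.move_gripper(.34);arm.line_to(over(0)+.0003*zz,.12)
arm.move_gripper(.275);y=-.0017
arm.line_to(over(y)+.0003*zz,.02);f0=fz();arm.move_gripper(0.,20);print(arm.read_opening(),arm.read_finger_force(),fz()-f0)
arm.move_gripper(.42);p=over(y);arm.line_to(p+.07*zz,.2);arm.line_to(over(.13)+.1*zz,.3)
j=np.array(arm.read_joint_positions());j[1]-=.45;arm.move_j(j);j[0]-=.7;arm.move_j(j);print(arm.read_time())
s=np.mean([snapshot("scene") for _ in range(5)],0).astype(np.uint8);cv2.imwrite("pics/k_s.png",s)
t=np.mean([snapshot("top") for _ in range(5)],0).astype(np.uint8);cv2.imwrite("pics/k_t.png",t)
X=capmid(s)[0]-.005*xr;print(loc(X))
for im,c in((s,S),(t,T)):
    l,p,v=prof(im,c,X,0,(-.027,-.014));print(v)
    print(" ".join(f"{a:.1f}:{b:.0f}" for a,b in zip(l,p) if abs(a)<16))
# bystanders: colour centroids moved?
for n,f0,bx in(("top","top0",(232,255,285,300)),("top","top0",(325,190,358,230))):
    a=cv2.imread(f"pics/{f0}.png");x0,y0,x1,y1=bx;print("diff",np.abs(a[y0:y1,x0:x1].astype(int)-t[y0:y1,x0:x1]).mean())
```

```text
0.25423285974052223 20.41331559419632 2.797127843979175
38.2
(np.float64(14.3), np.float64(-0.6))
-17.970811435765956
-15.6:44 -15.1:42 -14.6:40 -14.1:41 -13.6:46 -13.1:56 -12.6:68 -12.1:80 -11.6:91 -11.1:101 -10.6:112 -10.1:128 -9.6:148 -9.1:170 -8.6:190 -8.1:206 -7.6:211 -7.1:206 -6.6:192 -6.1:169 -5.6:146 -5.1:131 -4.6:130 -4.1:141 -3.6:153 -3.1:161 -2.6:161 -2.1:156 -1.6:145 -1.1:140 -0.6:147 -0.1:163 0.4:176 0.9:182 1.4:180 1.9:171 2.4:162 2.9:157 3.4:155 3.9:157 4.4:157 4.9:152 5.4:144 5.9:134 6.4:128 6.9:126 7.4:127 7.9:126 8.4:123 8.9:119 9.4:115 9.9:115 10.4:116 10.9:116 11.4:109 11.9:94 12.4:75 12.9:59 13.4:50 13.9:47 14.4:48 14.9:49 15.4:50 15.9:51
11.184844177835416
-15.6:36 -15.1:43 -14.6:50 -14.1:59 -13.6:68 -13.1:78 -12.6:87 -12.1:91 -11.6:84 -11.1:78 -10.6:71 -10.1:64 -9.6:59 -9.1:53 -8.6:48 -8.1:44 -7.6:52 -7.1:63 -6.6:74 -6.1:85 -5.6:90 -5.1:93 -4.6:95 -4.1:98 -3.6:96 -3.1:89 -2.6:82 -2.1:76 -1.6:71 -1.1:71 -0.6:72 -0.1:72 0.4:73 0.9:75 1.4:77 1.9:79 2.4:81 2.9:83 3.4:85 3.9:87 4.4:91 4.9:102 5.4:115 5.9:127 6.4:139 6.9:140 7.4:134 7.9:129 8.4:124 8.9:113 9.4:98 9.9:83 10.4:68 10.9:55 11.4:47 11.9:38 12.4:30 12.9:24 13.4:24 13.9:24 14.4:24 14.9:24 15.4:24 15.9:25
diff 8.812858141160028
diff 6.511616161616161
```

After the correction the scene gives about -4° and the top about +6°, so the label is within a few degrees of up. The vial is centred in the field and the arm is clear, so I hand in.

Run:
```python
from h import *
print(ticket.finish_job(),arm.read_time())
```

```text
the job is handed in; nothing more can be done
the job is handed in; nothing more can be done
```

The red-capped vial lies inside the read field, cap towards the post, bar code up to within a few degrees by the two cameras (about -4° and +6°), and I handed the job in at about 39 s; I did not view the last pictures or re-check the other vials and the bottle closely, but nothing went near them.

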